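# Open the serving station: pots in line, double-lidded crock uncovered

## Task

Get the serving station ready to ladle. First nudge the three small pots straight back against the ledge of their board so that they stand square in one row, evenly spaced, about as far apart as now; then take the nested lid set by the inner lid's knob, lower both lids together onto the crock until the inner lid is fully home on its rim before letting go, and lift the outer lid alone by its collar, leaving the inner lid seated. Finish while holding the outer lid still and level above the crock, with about 3 cm of air between it and the knob, and leave everything else where it is.

Things in the scene. Friction and masses are not known exactly. Their poses are not given: they have to be found in the camera images.
- pot1_centre (a point): Small open square portion pot of white ceramic, 52 x 52 x 42 mm tall, 160 g, loose on the serving board: the one at the left (+y) end of the row. Point at its centre, 21 mm above its underside. Axes along its sides, x away from the robot and z up when it is square on the board; it starts turned up to 0.3 rad from the board's axes.
- pot2_centre (a point): Small open square portion pot of white ceramic, 52 x 52 x 42 mm tall, 160 g, loose on the serving board: the middle one. Point at its centre, 21 mm above its underside. Axes along its sides, x away from the robot and z up when it is square on the board; it starts turned up to 0.3 rad from the board's axes.
- pot3_centre (a point): Small open square portion pot of white ceramic, 52 x 52 x 42 mm tall, 160 g, loose on the serving board: the one at the right (-y) end of the row. Point at its centre, 21 mm above its underside. Axes along its sides, x away from the robot and z up when it is square on the board; it starts turned up to 0.3 rad from the board's axes.
- board: Serving board of light wood, fixed: plate 8 mm thick, 154 x 260 mm, with a straight ledge 260 mm long, 14 mm thick and 26 mm high (18 mm above the plate) along its far long edge. Origin on the table under the board. The pots stand on it 22 to 64 mm short of the ledge, centres near y = +88, 0 and -88 mm along the ledge, at most 7 mm off.
- ledge (a point): Point on the board's top surface (8 mm above the table) at the foot of the ledge, half-way along it, on the ledge face that looks to the robot. x points square into the ledge, away from the robot, y along the ledge to the left, z up. A pot touching the ledge squarely has its centre at x = -26 mm, z = +21 mm here.
- crock_mouth (a point): Round steel serving crock, fixed, open-topped: 85 mm tall, 124 mm outside, mouth 112 mm across. Point at the centre of its mouth, level with the rim, z up. It stands left or right of the serving board; the lid set stands on the other side.
- inner_lid: Inner lid, loose, about 160 g: steel disc 132 mm across, 6 mm thick; below it a plug 102 mm across, 10 mm deep, that enters the crock's mouth; in its centre a black knob; a dark ladle flap near the edge. Origin: centre of the disc's underside, which rests on the rim when seated. At the start it sits under the outer lid on a fixed white ring (lid rest, 14 mm tall, 124 mm across).
- knob (a point): The inner lid's knob: straight black round post 22 mm across, standing up through the outer lid's collar and showing 34 mm above it. Point on its axis, 12 mm below its top, 22 mm above the collar's top while nested, 66 mm above the inner disc's underside (so 66 mm above the rim when seated). z up. Lifting the knob lifts both lids.
- outer_lid: Outer lid, loose, about 150 g: white plastic cover, disc 148 mm across and 6 mm thick with a skirt reaching 10 mm below it and an upright collar on top. It only lies on the inner lid, on 2 mm feet, 4 mm of play all round. Origin: centre of its disc's underside, 8 mm above the inner lid's origin while nested.
- collar (a point): The outer lid's collar: upright white tube 44 mm outside, 32 mm inside, 30 mm tall, around the knob. Point on its axis, 6 mm below its top, 40 mm above the skirt's lower edge; z up. While nested it is 28 mm below the knob's point and the knob's top is 40 mm above it: grip it with the knob between the fingers. Lifted straight up, the skirt clears the knob's top after 80 mm.
- syrup_mid (a point): Upright amber glass syrup bottle, 56 mm across, 150 mm tall: point on its axis at half its height. A bystander to leave where it is.
- jam_mid (a point): Upright closed glass jam jar, 60 mm across, 75 mm tall: point on its axis at half its height. A bystander to leave where it is.
- bowl_mid (a point): Round steel bowl, 124 mm across, 50 mm tall: point on its axis at half its height. A bystander to leave where it is.
- canister_mid (a point): Upright aluminium canister, 72 mm across, 85 mm tall: point on its axis at half its height. A bystander to leave where it is.
- spoon_grip (a point): Steel spoon, 170 mm long, lying on the table near the robot: point on its handle. A bystander to leave where it is.
- cup_mid (a point): White plastic cup, 72 mm across, 85 mm tall: point on its axis at half its height. A bystander to leave where it is.
- mug_mid (a point): White ceramic mug, 76 mm across, 85 mm tall: point on its axis at half its height. A bystander to leave where it is.
Mind the look-alikes: they are no part of the job. Leave any purple look-alike of the part that bears pot2_centre alone.

How it is judged:
By the outcome, as a careful person would: the job done as asked, in the order asked, and still so for the second after the job is handed in, while the arm keeps its last pose, push and grip.
It also fails if it takes over 67 s, if anything falls off the work surface, if the arm or the gripper's body presses on something with over 40 N, if the wrist force passes 120 N, or if a joint passes its speed limit or range.

## Robot

A 6-joint arm with a two-finger parallel gripper is mounted at the origin on the work surface. World frame = base frame: x ahead of the robot, y to its left, z up, the work surface at z = 0. Lengths are in mm, angles in rad, forces in N, time in s.
With the tool pointing down it reaches from about 300 to 775 mm from the base axis. Payload 14.6 kg.
Tool frame: the origin (TCP) lies on the centre line of the jaws, within the pads' length; the fingertips stand 8 mm ahead of it and the grasp point (between the pads) lies 11 mm behind it; z points along the fingers, y is the direction in which the jaws open and shut (so a half turn about z gives the same grasp; the last joint's range is limited). The gripper opens to 94 mm and grips with 3 to 60 N. Pads are 16 mm wide; open, the fingers measure 119 mm over their backs; the gripper's body (75 mm by 177 mm) begins 78 mm behind the grasp point.
Start: joints at [-1.171, 0.3, 1.521, -0, 1.321, -0.067], TCP at [247.509, -491.15, 213.446] pointing down, gripper open.
Joint ranges: [-3.03, 3.03], [-0.79, 2.21], [0.23, 2.52], [-1.04, 4.18], [0, 3.07], [-2.55, 2.55]. Speed limits (rad/s): [2.22, 2.22, 2.57, 3.14, 3.14, 3.14].

## Interface

Orientations are given as [roll, pitch, yaw] about the fixed x, y, z axes, in that order (R = Rz(yaw) Ry(pitch) Rx(roll)).
In Python, from cell import read_state, cams, manip gives the robot as it stands.
- The arm moves only by the shell command python3 -m handwheel 'ROWS' [OPENING] [FORCE]. ROWS is JSON, a list of rows, each a list of 4 numbers: the shift along the tool's x, y, z in m, then the turn about the tool's z in degrees. In form: [[dx, dy, dz, turn], ...]. A call has 1 to 5 rows; each row is the pose to reach, as a shift and turn from the pose measured when the call began, along the tool's axes at that moment; what a row does not reach only later rows make up. A row lasts 1/8 s, in which the tool goes at most 62.5 mm and 10.7 degrees, less where a joint would pass 70% of its speed; a pose out of reach is approached as far as the arm can. A call with a gripper value outside its range is refused whole. OPENING is the closure, from 0 (fully open) to 1 (shut), set as the call begins (- or left out, the last holds). The fingers move at their own pace and stop on an object; FORCE is the grip in N (left out, the last holds). Time passes only in rows, so rows that repeat a pose let the fingers close. It gives the time, the measured TCP pose, the force and the opening at its end, in the units of the state.
- read_state(): the state, without advancing time (a new reading comes with each control period).
- cams.camera(name): name is "scene" or "top" or "wrist"; returns the picture (420x560x3 uint8, red, green, blue); there is no depth.
- cams.get_calibration(name): a dict with "vertical_fov" (degrees; the focal length in pixels is half the picture's height over the tangent of half this angle, whatever the lens; pixels are square), "cx", "cy" (the principal point, pixels), "R" (3x3) and "t" (3): a world point X has camera coordinates R X + t. Camera axes: x right, y down, z forward; pixel columns grow to the right and rows downward; lengths in mm; the calibration is good to about 2 mm. A picture is of the moment at which its call begins: read the wrist's pose just before it. get_calibration takes no time and is no camera call; for the wrist camera it gives the pose at the moment of the call.
- manip.sign_off(): hands the job in, once; it reports no verdict.
The state is a dict: "clock": time; "joints": joint angles; "qd": joint speeds; "effort": joint torques, N m; "eef_pos": TCP position; "eef_rot": TCP orientation; "wrist_force": force on the tool from outside, world axes, zero at the start; "moment": the same for the moment, N m; "finger_gap": finger opening in mm.
Only numpy, scipy, OpenCV 4.12 (cv2) and the standard library are available. Lean on these libraries where they do the work, as an engineer would, in place of code of your own. Each camera call takes 0.05 s, during which the arm holds its last target. There are 200 camera calls.

## Working session

There is one attempt and no reset: what is moved stays moved. The work goes in short steps, Python scripts to look and compute and a shell command to move; the robot and the scene stay as the last step left them, time stands still between calls to the robot, and variables do not carry over. Pictures are saved under pics/ and viewed, about 8 in all and at most 12, crops included, and the job is handed in when it is done.

```bash
ls; mkdir -p pics
python3 - <<'E'
from cell import read_state, cams
import cv2
print(read_state())
for n in ("scene","top"):
    im=cams.camera(n); cv2.imwrite(f"pics/{n}0.png",im[:,:,::-1]); print(n,cams.get_calibration(n))
E
```

```text
pics
{'clock': 0.0, 'joints': array([-1.17060808e+00,  3.00477982e-01,  1.52158752e+00,  1.96267866e-05,
        1.32066489e+00, -6.66009952e-02]), 'qd': array([ 0.00042964, -0.00015106,  0.00011207,  0.00040277,  0.00047876,
        0.00038719]), 'effort': array([-4.19859134e-03, -5.31813276e+01, -3.52743816e+01,  7.06927897e-02,
        2.44660873e-02, -1.15788298e-04]), 'eef_pos': array([ 247.41661926, -490.93102325,  212.87981716]), 'eef_rot': array([-3.14045870e+00, -9.46869949e-05,  4.66784317e-01]), 'wrist_force': array([0.18261105, 0.31116246, 0.22401473]), 'moment': array([0.06121532, 0.01063109, 0.02931651]), 'finger_gap': 94.01245611870036}
scene {'vertical_fov': 49.758537497882806, 'cx': 282.9993879679721, 'cy': 212.91031625997206, 'R': array([[-0.54092923,  0.84088664,  0.01747083],
       [ 0.62526769,  0.41594431, -0.66032616],
       [-0.56252634, -0.34626578, -0.75077569]]), 't': array([ 290.3295222 , -272.48455455, 1474.35268767])}
top {'vertical_fov': 55.478649928147185, 'cx': 280.1905707191858, 'cy': 212.47244384209017, 'R': array([[ 0.02172523, -0.99971485, -0.00991141],
       [-0.99746223, -0.02100181, -0.06802955],
       [ 0.06780199,  0.01136422, -0.99763407]]), 't': array([  -2.93435303,  497.7961282 , 1106.68288887])}
```

View pics/top0.png

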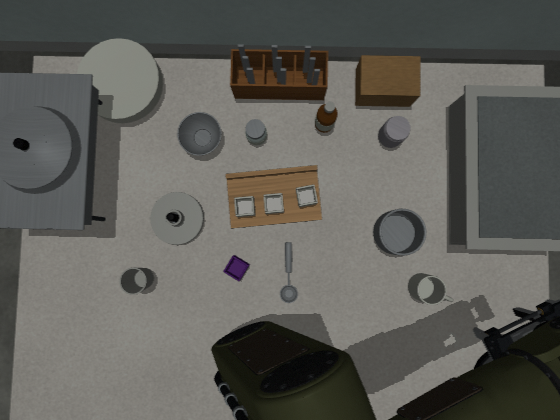

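View pics/scene0.png

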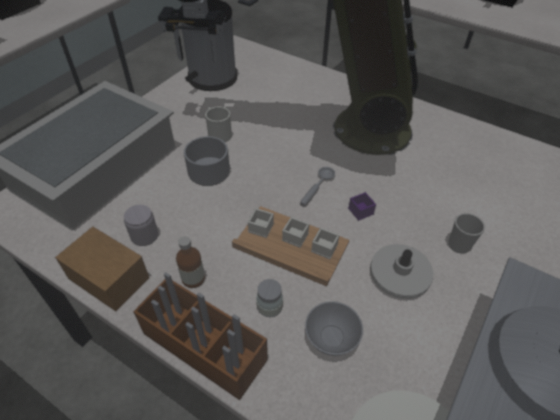

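Top view: the board is at about (275,197) with its ledge on the upper edge. Pots are at (245,206), (274,204) and (306,196). The lid set is on the left at (177,218) with its knob near (173,217), and the crock is on the right at (400,232). The purple look-alike is at (236,268), the syrup bottle (326,118) and the jam jar (256,131). Next I'll get coarse positions by casting rays.

```bash
cat > h.py <<'E'
import numpy as np, cv2
from cell import read_state, cams
def grab(n,name=None):
    c=cams.get_calibration(n); im=cams.camera(n)[:,:,::-1].copy()
    if name: cv2.imwrite(f"pics/{name}.png",im)
    return im,c
def F(c): return 210/np.tan(np.radians(c["vertical_fov"]/2))
def ray(c,px,z):
    p=np.atleast_2d(np.asarray(px,float)); d=np.c_[(p[:,0]-c["cx"])/F(c),(p[:,1]-c["cy"])/F(c),np.ones(len(p))]@c["R"]
    o=-c["R"].T@c["t"]; return o+d*((z-o[2])/d[:,2])[:,None]
def proj(c,X):
    q=np.atleast_2d(X)@c["R"].T+c["t"]; return np.c_[q[:,0]/q[:,2]*F(c)+c["cx"],q[:,1]/q[:,2]*F(c)+c["cy"]]
def tool(dx,dy,yaw=None):
    "world shift -> tool axes shift (tool down)"
    y=read_state()["eef_rot"][2] if yaw is None else yaw
    return dx*np.cos(y)+dy*np.sin(y), dx*np.sin(y)-dy*np.cos(y)
E
python3 - <<'E'
from h import *
im=cv2.imread("pics/top0.png"); c=cams.get_calibration("top")
hsv=cv2.cvtColor(im,cv2.COLOR_BGR2HSV)
m=((hsv[:,:,0]>5)&(hsv[:,:,0]<25)&(hsv[:,:,1]>60)).astype(np.uint8); m[:155]=0;m[240:]=0
k=max(cv2.findContours(m,0,2)[0],key=cv2.contourArea); r=cv2.minAreaRect(k)
print("board px",r); b=cv2.boxPoints(r); print(ray(c,b,15))
for n,p,z in (("pot1",(245,206),50),("pot2",(274,204),50),("pot3",(306,196),50),("lid",(177,218),35),("crock",(400,232),85),("syrup",(326,118),75),("jam",(256,131),75),("bowl",(200,134),50),("cup",(128,281),42),("mug",(430,290),85),("purple",(236,268),42)):
    print(n,ray(c,p,z)[0].round(0))
k=im[195:240,155:200].max(axis=2); print(np.argwhere(k<60).mean(0)+[195,155])
E
```

```text
board px ((273.49664306640625, 196.26446533203125), (54.90715408325195, 91.44304656982422), 84.61068725585938)
[[ 606.35219142  165.83297502   15.        ]
 [ 636.14285736  -92.20488529   15.        ]
 [ 481.07890812 -109.11077446   15.        ]
 [ 451.44613883  146.4751366    15.        ]]
pot1 [511. 104.  50.]
pot2 [518.  25.  50.]
pot3 [542. -62.  50.]
lid [475. 293.  35.]
crock [ 448. -309.   85.]
syrup [ 753. -111.   75.]
jam [713.  77.  75.]
bowl [709. 234.  50.]
cup [300. 419.  42.]
mug [ 299. -387.   85.]
purple [342. 125.  42.]
[217.44444444 174.0962963 ]
```

Run:
```python
from h import *
c=cams.get_calibration("wrist"); s=read_state()
from scipy.spatial.transform import Rotation as R
T=R.from_euler('xyz',s["eef_rot"]).as_matrix()
o=-c["R"].T@c["t"]
print(c["vertical_fov"],T.T@(o-s["eef_pos"]), T.T@c["R"].T)
print(tool(490-247,20+491), "turn",np.degrees(s["eef_rot"][2]-.115))
```

```text
67.10003100936908 [ 6.70520525e+01 -5.75499859e-02 -1.71351529e+02] [[ 1.13500190e-03 -9.73758697e-01 -2.27580124e-01]
 [ 9.99998747e-01  1.35645616e-03 -8.16681613e-04]
 [ 1.10395328e-03 -2.27578912e-01  9.73759016e-01]]
(np.float64(446.95346285111543), np.float64(-346.99078092277404)) turn 20.154260461404498
```

```bash
python3 -m handwheel '[[0.05,-0.032,-0.02,4],[0.1,-0.064,-0.04,8],[0.15,-0.096,-0.06,12],[0.2,-0.128,-0.08,16],[0.25,-0.16,-0.11,20.2]]' 0.3 10
python3 - <<'E'
from h import *
s=read_state();p=s["eef_pos"];print(tool(560-p[0],30-p[1]))
E
```

```text
clock: 0.72
eef_pos: [397.1, -237.2, 321.3]
eef_rot: [-3.14, 0.001, 0.112]
wrist_force: [-0.6, -0.4, -0.7]
finger_gap: 65.7
(np.float64(191.74741525097912), np.float64(-247.28972201016566))
```

```bash
python3 -m handwheel '[[0.038,-0.049,0,0],[0.076,-0.098,0,0],[0.114,-0.147,0,0],[0.153,-0.197,0,0],[0.191,-0.247,0,0]]'; python3 -m handwheel '[[0,0,0,0],[0,0,0,0]]'
python3 - <<'E'
from h import *
im,c=grab("wrist","w1"); np.save("c1.npy",c,allow_pickle=True)
E
```

```text
clock: 1.35
eef_pos: [559.1, 30.2, 321.3]
eef_rot: [-3.14, 0.001, 0.112]
wrist_force: [0.9, -0.8, 0.1]
finger_gap: 65.9
clock: 1.6
eef_pos: [558.9, 30.0, 320.9]
eef_rot: [-3.14, 0.002, 0.112]
wrist_force: [-0.3, -0.9, 0.5]
finger_gap: 65.8
```

View pics/w1.png

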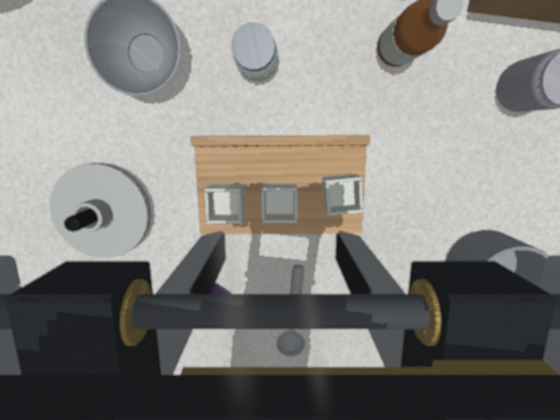

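The wrist view is clear. The pots are at about (225,204), (280,202) and (343,195), the ledge line is at row ~145, and the lid set is at (98,210) with the knob top near (75,222). I'll zoom in on the pots.

Run:
```python
from h import *
im=cv2.imread("pics/w1.png"); c=np.load("c1.npy",allow_pickle=True).item()
cv2.imwrite("pics/w1c.png",cv2.resize(im[130:240,185:375],None,fx=4,fy=4,interpolation=cv2.INTER_CUBIC))
hsv=cv2.cvtColor(im,cv2.COLOR_BGR2HSV)
roi=np.zeros(im.shape[:2],np.uint8); roi[165:228,197:368]=1
m=((hsv[:,:,1]<60)&(roi>0)).astype(np.uint8)
for k in cv2.findContours(m,0,2)[0]:
    if cv2.contourArea(k)>300: print(cv2.minAreaRect(k), ray(c,cv2.boxPoints(cv2.minAreaRect(k)),50)[:,:2].round(0).tolist())
```

```text
((224.0, 204.0), (40.0, 40.0), 90.0) [[543.0, 138.0], [549.0, 81.0], [490.0, 76.0], [484.0, 134.0]]
((279.0, 203.0), (40.0, 36.0), 90.0) [[553.0, 58.0], [559.0, 7.0], [501.0, -0.0], [495.0, 52.0]]
((344.5, 196.0), (62.0, 45.0), 90.0) [[588.0, -24.0], [595.0, -86.0], [506.0, -102.0], [499.0, -37.0]]
```

View pics/w1c.png

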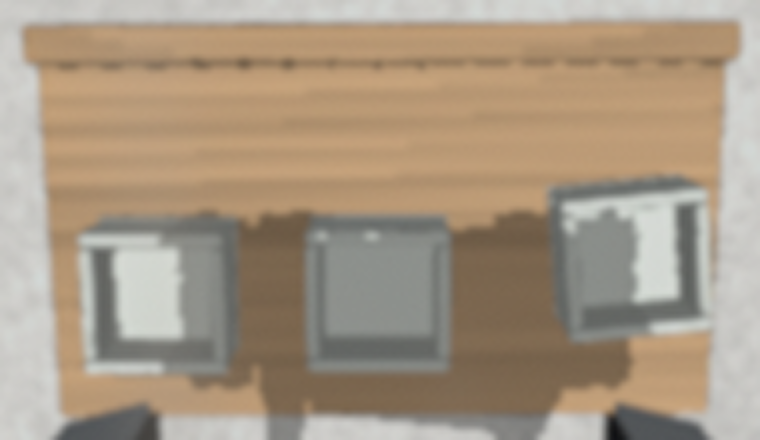

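The crop shows the rim corners well enough: pots 1 and 2 are nearly square in this view, and pot 3 is turned about 0.13 rad. I'll cast the corners onto z=50 and the ledge's top edge onto z=26.

Run:
```python
from h import *
c=np.load("c1.npy",allow_pickle=True).item()
def w(p,z): return ray(c,(np.array(p)+.5)/4-.5+[185,130],z)[:,:2]
L=w([(30,63),(735,66),(30,22),(738,24)],26); print("ledge",L.round(1).tolist())
d=L[0]-L[1]; yaw=np.arctan2(-d[0],d[1]); mid=(L[0]+L[1])/2; print("len",np.linalg.norm(d),"yaw",yaw,"mid",mid)
n=np.array([np.cos(yaw),np.sin(yaw)]); t=np.array([-n[1],n[0]])
print("thick",(L[2]-L[0])@n,(L[3]-L[1])@n)
for nme,q in dict(p1=[(80,235),(223,236),(229,372),(87,373)],p2=[(308,232),(449,232),(449,371),(307,371)],p3=[(558,209),(704,189),(710,328),(574,340)]).items():
    P=w(q,50); s=[np.linalg.norm(P[i]-P[i-1]) for i in range(4)]
    a=[np.arctan2(*( -(P[0]-P[1])[0],(P[0]-P[1])[1])),np.arctan2(-(P[3]-P[2])[0],(P[3]-P[2])[1]),np.arctan2((P[0]-P[3])[1],(P[0]-P[3])[0]),np.arctan2((P[1]-P[2])[1],(P[1]-P[2])[0])]
    C=P.mean(0); print(nme,C.round(1),"ledge xy",((C-mid)@n).round(1),((C-mid)@t).round(1),"sides",np.round(s,1),"yaw",np.round(a,3))
```

```text
ledge [[592.6, 163.4], [620.4, -90.1], [607.1, 164.1], [635.2, -88.5]]
len 254.94397313454604 yaw 0.10944411285659324 mid [606.51306951  36.6406848 ]
thick 14.470373317296923 14.810580409242867
p1 [514.1 108.2] ledge xy -84.0 81.2 sides [50.8 50.6 50.1 51.6] yaw [0.107 0.122 0.109 0.128]
p2 [524.1  28.7] ledge xy -82.8 1.1 sides [51.1 49.9 51.1 51.5] yaw [0.114 0.114 0.093 0.126]
p3 [547.3 -61.1] ledge xy -69.5 -90.7 sides [48.2 51.4 50.5 48.9] yaw [0.252 0.206 0.265 0.215]
```

```bash
python3 -m handwheel '[[-0.02,-0.002,0.045,0],[-0.035,-0.002,0.1,0],[-0.035,-0.002,0.155,0],[-0.035,-0.002,0.21,0],[-0.035,-0.002,0.24,0]]'; python3 -m handwheel '[[0,0,0.025,0],[0,0,0.053,0],[0,0,0.053,0]]'
python3 - <<'E'
from h import *
im,c=grab("wrist","w2")
E
```

```text
clock: 2.28
eef_pos: [522.0, 26.4, 79.3]
eef_rot: [-3.14, 0.004, 0.109]
wrist_force: [0.3, 0.1, -0.1]
finger_gap: 65.5
clock: 2.65
eef_pos: [520.6, 25.3, 25.3]
eef_rot: [-3.14, 0.007, 0.107]
wrist_force: [0.5, 0.3, -0.4]
finger_gap: 65.9
```

View pics/w2.png

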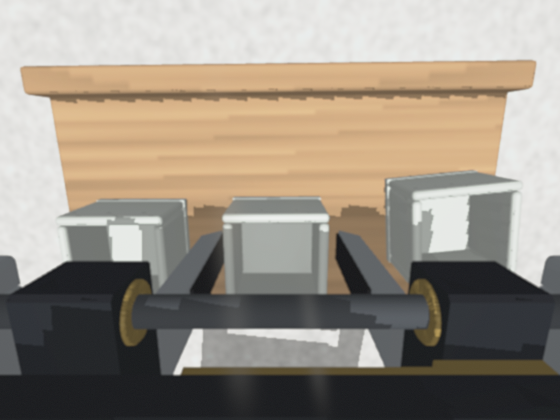

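The fingers straddle the middle pot cleanly. I'll close gently.

```bash
python3 -m handwheel '[[0,0,0,-0.2],[0,0,0,-0.2],[0,0,0,-0.2],[0,0,0,-0.2]]' 1 6
python3 - <<'E'
from h import *
s=read_state();p=s["eef_pos"];print(s["finger_gap"],s["wrist_force"]);n=np.array([.9937,.1118]);t=np.array([-.1118,.9937]);d=p[:2]-[606.5,36.6];print(d@n,d@t)
E
```

```text
clock: 3.2
eef_pos: [522.1, 25.3, 28.0]
eef_rot: [-3.14, 0.003, 0.111]
wrist_force: [-1.7, -3.5, 8.2]
finger_gap: 52.0
52.04704110094591 [-1.74510375 -3.46555314  8.24680273]
-85.12076081735864 -1.840969083902762
```

```bash
python3 -m handwheel '[[0.012,0,0,0],[0.024,0,0,0],[0.036,0,0,0],[0.048,0,0,0],[0.048,0,0,0]]'; python3 -m handwheel '[[0.004,0,0,0],[0.008,0,0,0],[0.008,0,0,0]]';python3 -m handwheel '[[0.002,0,0,0],[0.004,0,0,0],[0.004,0,0,0]]'
python3 - <<'E'
from h import *
s=read_state();p=s["eef_pos"];print(s["finger_gap"],s["wrist_force"]);n=np.array([.9937,.1118]);t=np.array([-.1118,.9937]);d=p[:2]-[606.5,36.6];print(d@n,d@t)
E
```

```text
clock: 3.82
eef_pos: [571.0, 30.7, 28.0]
eef_rot: [-3.141, 0.001, 0.111]
wrist_force: [2.6, 0.5, 2.9]
finger_gap: 52.0
clock: 4.2
eef_pos: [579.2, 31.6, 27.9]
eef_rot: [-3.141, 0.001, 0.111]
wrist_force: [1.5, -0.2, 0.2]
finger_gap: 52.0
clock: 4.58
eef_pos: [582.3, 31.8, 27.5]
eef_rot: [-3.141, 0.003, 0.112]
wrist_force: [-6.2, -1.6, 2.3]
finger_gap: 51.9
51.85633552386282 [-6.1563631  -1.62228989  2.30479781]
-24.6307522649929 -2.0349186663954733
```

```bash
python3 -m handwheel '[[0.0015,0,0,0],[0.002,0,0,0],[0.002,0,0,0]]'; python3 -m handwheel '[[0,0,0,0],[0,0,0,0],[0,0,0,0],[0,0,-0.015,0],[0,0,-0.06,0]]' 0.3; python3 -m handwheel '[[-0.024,0.045,0,0],[-0.048,0.0895,0,0],[-0.048,0.0895,0,0]]';  python3 - <<'E'
from h import *
s=read_state();p=s["eef_pos"];n=np.array([.9937,.1118]);t=np.array([-.1118,.9937]);d=p[:2]-[606.5,36.6];print(d@n,d@t)
im,c=grab("wrist","w3")
E
```

```text
clock: 4.95
eef_pos: [583.3, 32.0, 27.2]
eef_rot: [-3.141, 0.006, 0.112]
wrist_force: [-6.3, -1.3, 4.2]
finger_gap: 52.3
clock: 5.58
eef_pos: [582.7, 31.9, 86.9]
eef_rot: [-3.14, 0.009, 0.112]
wrist_force: [0.7, 0.3, 0.8]
finger_gap: 65.9
clock: 5.95
eef_pos: [544.4, -64.7, 88.5]
eef_rot: [-3.141, 0.008, 0.108]
wrist_force: [0.5, -0.3, 0.5]
finger_gap: 65.8
-73.01596121922404 -93.76009726103032
```

View pics/w3.png

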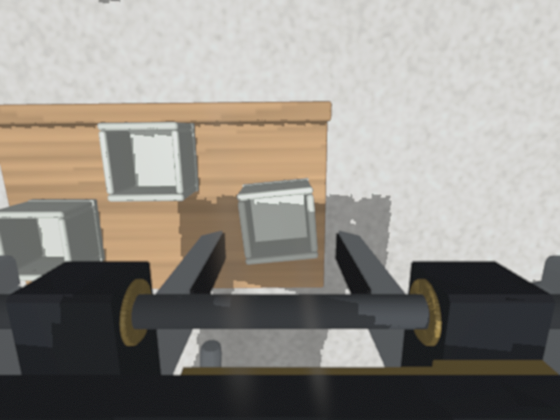

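Pot 2 stands square against the ledge. Pot 3 is at (278,222), centred between the fingers, so I'll descend on it.

```bash
python3 -m handwheel '[[0.002,0,0.025,-0.2],[0.002,0,0.06,-0.2],[0.002,0,0.06,-0.2]]'; python3 -m handwheel '[[0,0,0,0],[0,0,0,0],[0,0,0,0],[0,0,0,0]]' 1 6
python3 - <<'E'
from h import *
s=read_state();p=s["eef_pos"];print(s["finger_gap"],s["wrist_force"]);n=np.array([.9937,.1118]);t=np.array([-.1118,.9937]);d=p[:2]-[606.5,36.6];print(d@n,d@t)
E
```

```text
clock: 6.38
eef_pos: [545.8, -61.9, 27.0]
eef_rot: [-3.139, 0.011, 0.114]
wrist_force: [-0.6, 1.4, 1.0]
finger_gap: 65.9
clock: 6.88
eef_pos: [546.6, -61.7, 28.3]
eef_rot: [-3.139, 0.009, 0.114]
wrist_force: [-0.7, 4.0, 7.7]
finger_gap: 53.5
53.5356236487905 [-0.74008199  3.97496498  7.70947288]
-70.55797805965783 -90.95518695878388
```

```bash
python3 -m handwheel '[[0.012,-0.001,0,0.1],[0.024,-0.0014,0,0.1],[0.036,-0.0014,0,0.1],[0.038,-0.0014,0,0.1]]'; python3 -m handwheel '[[0.003,0,0,0],[0.005,0,0,0],[0.007,0,0,0],[0.007,0,0,0]]';python3 -m handwheel '[[0.001,0,0,0],[0.002,0,0,0],[0.002,0,0,0]]'
python3 - <<'E'
from h import *
s=read_state();p=s["eef_pos"];print(s["finger_gap"],s["wrist_force"]);n=np.array([.9937,.1118]);t=np.array([-.1118,.9937]);d=p[:2]-[606.5,36.6];print(d@n,d@t)
E
```

```text
clock: 7.38
eef_pos: [585.0, -55.9, 28.1]
eef_rot: [-3.14, 0.009, 0.113]
wrist_force: [-3.3, -0.4, 6.1]
finger_gap: 53.0
clock: 7.88
eef_pos: [591.9, -55.0, 28.0]
eef_rot: [-3.139, 0.009, 0.113]
wrist_force: [-2.6, 1.3, 3.4]
finger_gap: 52.4
clock: 8.25
eef_pos: [593.7, -54.7, 27.9]
eef_rot: [-3.139, 0.01, 0.113]
wrist_force: [-5.4, 1.5, 3.9]
finger_gap: 52.4
52.40425220336224 [-5.37224926  1.53118509  3.86082659]
-22.96692701077885 -89.27467197994102
```

```bash
python3 -m handwheel '[[0.001,0,0,0],[0.002,0,0,0],[0.002,0,0,0]]'; python3 -m handwheel '[[0,0,0,0],[0,0,0,0],[0,0,0,0],[0,0,-0.015,0],[0,0,-0.06,0]]' 0.3; python3 -m handwheel '[[-0.016,-0.043,0,0],[-0.032,-0.086,0,0],[-0.048,-0.129,0,0],[-0.062,-0.171,0,0],[-0.062,-0.171,0,0]]';  python3 - <<'E'
from h import *
s=read_state();p=s["eef_pos"];n=np.array([.9937,.1118]);t=np.array([-.1118,.9937]);d=p[:2]-[606.5,36.6];print(d@n,d@t)
im,c=grab("wrist","w4")
E
```

```text
clock: 8.62
eef_pos: [595.1, -54.5, 27.5]
eef_rot: [-3.139, 0.011, 0.113]
wrist_force: [-5.5, 0.1, 2.7]
finger_gap: 52.1
clock: 9.25
eef_pos: [594.9, -54.4, 87.2]
eef_rot: [-3.138, 0.015, 0.113]
wrist_force: [0.2, -0.3, 0.3]
finger_gap: 65.1
clock: 9.88
eef_pos: [513.4, 110.6, 90.0]
eef_rot: [-3.138, 0.013, 0.116]
wrist_force: [-0.3, 0.5, 0.1]
finger_gap: 65.7
-84.20012544307379 83.90024444105289
```

View pics/w4.png

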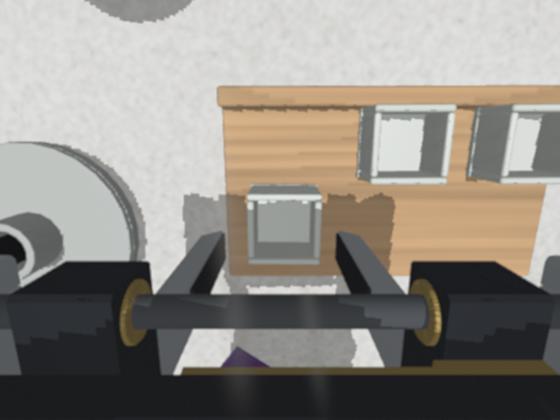

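Pots 2 and 3 are in line at the ledge. Pot 1 is at (285,228) between the fingers, and there is clearance to the lid set.

```bash
python3 -m handwheel '[[0.002,0.001,0.025,0.2],[0.002,0.002,0.062,0.2],[0.002,0.002,0.062,0.2]]'; python3 -m handwheel '[[0,0,0,0],[0,0,0,0],[0,0,0,0],[0,0,0,0]]' 1 6
python3 - <<'E'
from h import *
s=read_state();p=s["eef_pos"];print(s["finger_gap"],s["wrist_force"]);n=np.array([.9937,.1118]);t=np.array([-.1118,.9937]);d=p[:2]-[606.5,36.6];print(d@n,d@t)
E
```

```text
clock: 10.3
eef_pos: [514.7, 106.6, 26.5]
eef_rot: [-3.138, 0.017, 0.11]
wrist_force: [-0.1, 0.5, -0.6]
finger_gap: 65.6
clock: 10.8
eef_pos: [515.6, 106.4, 27.8]
eef_rot: [-3.139, 0.015, 0.11]
wrist_force: [-0.7, -3.8, 7.5]
finger_gap: 51.7
51.70000700583693 [-0.72486352 -3.81907256  7.47992143]
-82.56888619331313 79.54956481533898
```

```bash
python3 -m handwheel '[[0.012,-0.002,0,-0.1],[0.024,-0.004,0,-0.1],[0.036,-0.0056,0,-0.1],[0.048,-0.0056,0,-0.1],[0.048,-0.0056,0,-0.1]]'; python3 -m handwheel '[[0.003,0,0,0],[0.006,0,0,0],[0.009,0,0,0],[0.009,0,0,0]]';python3 -m handwheel '[[0.001,0,0,0],[0.002,0,0,0],[0.002,0,0,0]]'
python3 - <<'E'
from h import *
s=read_state();p=s["eef_pos"];print(s["finger_gap"],s["wrist_force"]);n=np.array([.9937,.1118]);t=np.array([-.1118,.9937]);d=p[:2]-[606.5,36.6];print(d@n,d@t)
E
```

```text
clock: 11.42
eef_pos: [564.2, 117.6, 27.6]
eef_rot: [-3.139, 0.012, 0.112]
wrist_force: [2.8, 1.3, 4.1]
finger_gap: 51.8
clock: 11.92
eef_pos: [573.2, 118.7, 27.6]
eef_rot: [-3.139, 0.013, 0.112]
wrist_force: [-1.7, -0.3, 4.8]
finger_gap: 52.1
clock: 12.3
eef_pos: [574.4, 118.8, 27.2]
eef_rot: [-3.139, 0.015, 0.112]
wrist_force: [-5.5, -1.1, 4.4]
finger_gap: 52.0
51.999798623081084 [-5.47064703 -1.05551434  4.41338833]
-22.66146893232814 85.25777602091871
```

```bash
python3 -m handwheel '[[0.001,0,0,0],[0.002,0,0,0],[0.002,0,0,0]]'; python3 -m handwheel '[[0,0,0,0],[0,0,0,0],[0,0,0,0],[0,0,-0.015,0],[0,0,-0.06,0]]' 0.3; python3 -m handwheel '[[0,-0.02,-0.05,0],[-0.01,-0.05,-0.095,0],[-0.015,-0.08,-0.145,0],[-0.019,-0.102,-0.195,0],[-0.019,-0.102,-0.24,0]]';python3 -m handwheel '[[0,0,0,0],[0,0,0,0]]';  python3 - <<'E'
from h import *
im,c=grab("wrist","w5"); np.save("c5.npy",c,allow_pickle=True)
E
```

```text
clock: 12.68
eef_pos: [575.7, 118.9, 26.8]
eef_rot: [-3.139, 0.017, 0.113]
wrist_force: [-6.2, -1.7, 3.0]
finger_gap: 51.9
clock: 13.3
eef_pos: [575.7, 118.7, 86.6]
eef_rot: [-3.139, 0.02, 0.113]
wrist_force: [0.5, 0.6, 0.1]
finger_gap: 65.7
clock: 13.92
eef_pos: [549.4, 219.1, 330.5]
eef_rot: [-3.139, 0.018, 0.114]
wrist_force: [-0.6, -0.6, -0.8]
finger_gap: 65.6
clock: 14.18
eef_pos: [549.1, 219.1, 330.5]
eef_rot: [-3.139, 0.018, 0.114]
wrist_force: [0.5, 0.1, 0.2]
finger_gap: 65.8
```

View pics/w5.png

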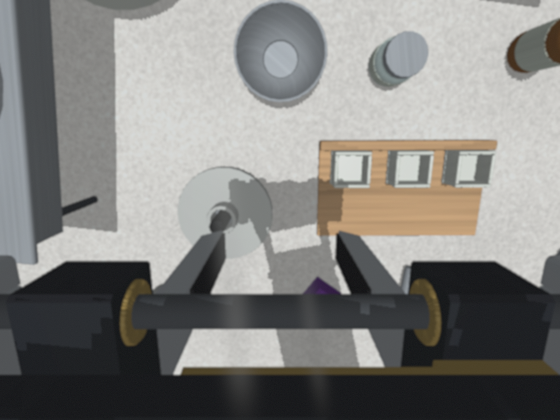

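All three pots now stand square in one row at the ledge, around (350,168), (410,168) and (468,168). The lid set's collar is near (222,215), partly behind a finger. I'll measure the knob from the earlier w1 image plus the top view.

Run:
```python
from h import *
c=np.load("c1.npy",allow_pickle=True).item(); im=cv2.imread("pics/w1.png")
g=im.max(axis=2); m=np.zeros_like(g); m[195:240,55:110]=(g[195:240,55:110]<70); 
n,l,st,ce=cv2.connectedComponentsWithStats(m); i=1+np.argmax(st[1:,4]); print(st[i],ce[i])
P=np.argwhere(l==i)[:,::-1]; print("knob centroid ray z75",ray(c,ce[i],75)[0])
r=cv2.minAreaRect(P.astype(np.float32)); print(r, ray(c,cv2.boxPoints(r),92).round(0).tolist())
# disc
hsv=cv2.cvtColor(im,cv2.COLOR_BGR2HSV); b=cv2.GaussianBlur(im,(3,3),0).astype(int)
print(b[210,40:160:3].tolist()[::2]); 
ct=cams.get_calibration("top"); t,_=grab("top","top5"); g=t.max(axis=2); q=np.argwhere(g[205:230,162:190]<60)[:,::-1]+[162,205]; print(len(q),q.mean(0),ray(ct,q.mean(0),77))
big=cv2.resize(im[155:265,35:165],None,fx=5,fy=5,interpolation=cv2.INTER_CUBIC); cv2.imwrite("pics/w1lid.png",big)
```

```text
[ 65 209  32  22 445] [ 80.89213483 219.54382022]
knob centroid ray z75 [478.97461068 296.59627717  75.        ]
((80.39999389648438, 219.80001831054688), (16.099689483642578, 31.304948806762695), 63.43495178222656) [[482.0, 310.0, 92.0], [505.0, 273.0, 92.0], [487.0, 264.0, 92.0], [463.0, 301.0, 92.0]]
[[198, 201, 202], [193, 196, 197], [178, 180, 176], [177, 180, 176], [178, 180, 176], [177, 180, 175], [154, 156, 153], [71, 71, 70], [30, 29, 29], [128, 129, 126], [104, 105, 103], [86, 87, 85], [154, 156, 152], [179, 180, 177], [179, 180, 177], [179, 181, 177], [179, 182, 177], [179, 182, 178], [97, 98, 96], [170, 174, 174]]
686 [175.62827988 216.85860058] [[476.06368266 285.69637551  77.        ]]
```

View pics/w1lid.png

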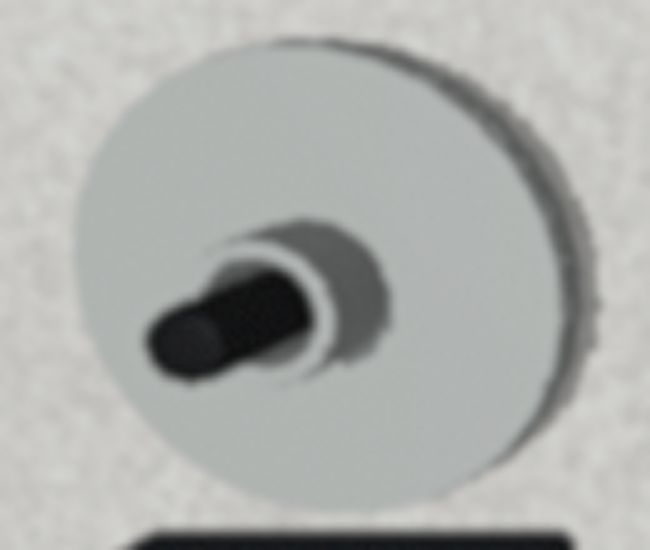

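The knob's top face is centred at crop (187,343), and the disc ellipse spans crop x 75–562, y 38–512. I'll fit the disc and cross-check against the knob.

Run:
```python
from h import *
c=np.load("c1.npy",allow_pickle=True).item(); im=cv2.imread("pics/w1.png")
k=(np.array([187,343])+.5)/5-.5+[35,155]; print("knob top",ray(c,k,92)[0])
b=cv2.bilateralFilter(im,5,30,3).astype(int)
m=(np.abs(b-[178,180,176]).max(axis=2)<7).astype(np.uint8); m[:160]=0;m[258:]=0;m[:,:45]=0;m[:,155:]=0
m=cv2.morphologyEx(m,cv2.MORPH_OPEN,np.ones((5,5)))
C=max(cv2.findContours(m,0,1)[0],key=cv2.contourArea); C=cv2.convexHull(C)[:,0].astype(float)
W=ray(c,C,28)[:,:2]
A=np.c_[2*W,np.ones(len(W))]; s=np.linalg.lstsq(A,(W**2).sum(1),rcond=None)[0]; print("disc",s[:2],"R",np.sqrt(s[2]+s[0]**2+s[1]**2))
# crock in top view
ct=cams.get_calibration("top"); t=cv2.imread("pics/top0.png"); g=cv2.cvtColor(t,cv2.COLOR_BGR2GRAY)
print(read_state()["clock"]); cv2.imwrite("pics/crockbig.png",cv2.resize(t[200:265,365:435],None,fx=8,fy=8,interpolation=cv2.INTER_CUBIC))
s=read_state();p=s["eef_pos"]; print(p,s["eef_rot"])
```

```text
knob top [478.57471922 297.85783035  92.        ]
disc [477.25209453 299.6270675 ] R 72.2553776167211
14.275
[549.10499964 218.88315694 329.45170003] [-3.13896431  0.02015515  0.11417293]
```

```bash
python3 -m handwheel '[[-0.015,-0.022,0.045,0],[-0.03,-0.045,0.09,0],[-0.045,-0.068,0.135,0],[-0.059,-0.09,0.18,0],[-0.059,-0.09,0.198,0]]';python3 -m handwheel '[[0,0,0,0]]';  python3 - <<'E'
from h import *
im,c=grab("wrist"); np.save("c6.npy",c,allow_pickle=True)
p=read_state()["eef_pos"]; print(p)
for X in ((478.6,298,92),(475.6,303,92)): print(proj(c,X))
a=cv2.resize(im[120:330,140:420],None,fx=2,fy=2)
t=cv2.resize(cv2.imread("pics/top0.png")[200:265,365:435],(240,223),interpolation=cv2.INTER_CUBIC)
o=np.zeros((420,800,3),np.uint8); o[:,:560]=a; o[:223,560:]=t; cv2.imwrite("pics/w6.png",o)
E
```

```text
clock: 14.9
eef_pos: [474.3, 301.8, 129.9]
eef_rot: [-3.141, 0.025, 0.116]
wrist_force: [0.8, -0.2, 0.5]
finger_gap: 65.9
clock: 15.02
eef_pos: [474.5, 301.1, 129.3]
eef_rot: [-3.141, 0.026, 0.116]
wrist_force: [-0.2, 0.1, 0.7]
finger_gap: 65.8
[474.76400959 301.14435445 130.02996537]
[[286.15053146 225.93370369]]
[[278.40643473 229.24883035]]
```

View pics/w6.png

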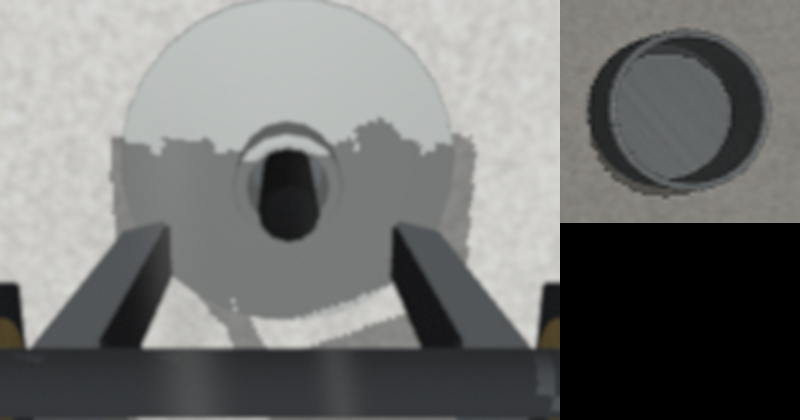

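Knob top is at full-frame (284.5,225.5), which agrees with (478.6,298.0) and puts it between the fingers. I'll lower onto the knob and grip.

```bash
python3 -m handwheel '[[0.003,0.001,0.02,0],[0.005,0.0024,0.045,0],[0.0053,0.0024,0.0585,0],[0.0053,0.0024,0.0585,0]]'; python3 -m handwheel '[[0,0,0,0],[0,0,0,0],[0,0,0,0],[0,0,0,0],[0,0,0,0]]' 1 30
```

```text
clock: 15.58
eef_pos: [479.2, 299.0, 71.6]
eef_rot: [-3.141, 0.025, 0.115]
wrist_force: [0.0, -0.0, -0.3]
finger_gap: 65.6
clock: 16.2
eef_pos: [479.1, 299.0, 71.7]
eef_rot: [-3.141, 0.025, 0.115]
wrist_force: [-0.0, -0.1, 1.2]
finger_gap: 21.4
```

```bash
python3 -m handwheel '[[0,0,-0.01,0],[-0.001,0,-0.03,0],[-0.002,0,-0.065,0],[-0.003,0,-0.105,0],[-0.004,0,-0.15,0]]'; python3 -m handwheel '[[0,0,0,0]]'
python3 - <<'E'
from h import *
p=read_state()["eef_pos"]; print(p,tool(370-p[0],-150-p[1])); im,c=grab("wrist","w7")
E
```

```text
clock: 16.82
eef_pos: [478.5, 298.7, 223.1]
eef_rot: [-3.141, 0.026, 0.115]
wrist_force: [1.2, 0.9, -4.0]
finger_gap: 21.4
clock: 16.95
eef_pos: [479.4, 299.1, 226.8]
eef_rot: [-3.139, 0.021, 0.115]
wrist_force: [-0.8, 0.7, -3.6]
finger_gap: 21.3
[479.40111532 299.12311709 226.79918676] (np.float64(-160.173454645613), np.float64(433.6180839968005))
```

```bash
python3 -m handwheel '[[-0.008,0.02,0,0],[-0.022,0.06,0,0],[-0.04,0.108,0,0],[-0.058,0.156,0,0],[-0.076,0.206,0,0]]'; python3 -m handwheel '[[-0.018,0.048,0,0],[-0.038,0.1,0,0],[-0.058,0.155,0,0],[-0.075,0.205,0,0],[-0.084,0.227,0,0]]';python3 -m handwheel '[[0,0,0,0],[0,0,0,0]]'
python3 - <<'E'
from h import *
im,c=grab("wrist","w8"); np.save("c8.npy",c,allow_pickle=True)
E
```

```text
clock: 17.62
eef_pos: [425.5, 83.9, 224.5]
eef_rot: [-3.141, 0.027, 0.115]
wrist_force: [0.7, -0.4, -3.5]
finger_gap: 21.8
clock: 18.25
eef_pos: [366.8, -153.0, 225.2]
eef_rot: [-3.139, 0.029, 0.113]
wrist_force: [1.2, 1.2, -2.8]
finger_gap: 21.4
clock: 18.5
eef_pos: [366.5, -152.4, 224.3]
eef_rot: [-3.138, 0.03, 0.113]
wrist_force: [0.2, 0.2, -4.0]
finger_gap: 20.9
```

View pics/w8.png

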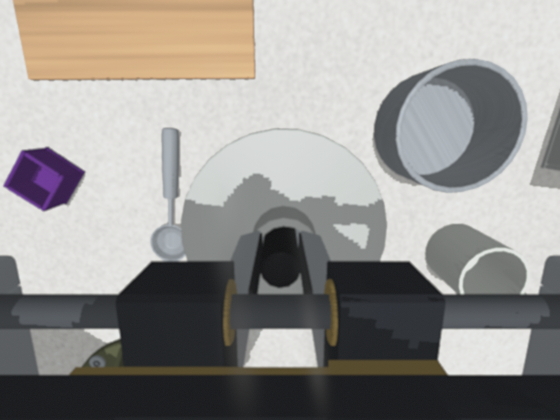

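The crock rim is clear: left (398,130), right (526,118), top (468,60), bottom (452,191). The lid set is held level at (284,215). Casting the rim onto z=85, the check is a radius of about 62.

Run:
```python
from h import *
c=np.load("c8.npy",allow_pickle=True).item(); im=cv2.imread("pics/w8.png")
W=ray(c,[(398,130),(526,118),(468,60),(452,191)],85)[:,:2]
def fit(W):
    A=np.c_[2*W,np.ones(len(W))]; s=np.linalg.lstsq(A,(W**2).sum(1),rcond=None)[0]; return s[:2],np.sqrt(s[2]+s[0]**2+s[1]**2)
C,R=fit(W); print(C,R)
# refine: on each radial, brightest pixel near the rim relative to inside (rim mid radius ~59)
g=cv2.GaussianBlur(cv2.cvtColor(im,cv2.COLOR_BGR2GRAY),(3,3),0).astype(float)
for it in range(3):
    P=[]
    for a in np.linspace(0,2*np.pi,90,endpoint=False):
        rr=np.arange(50,68,.5); X=np.c_[C+rr[:,None]*[np.cos(a),np.sin(a)],np.full(len(rr),85)]
        q=proj(c,X).astype(np.float32); v=cv2.remap(g.astype(np.float32),q[:,:1],q[:,1:],1)[:,0]
        i=np.argmax(np.gradient(v)[4:-4])+4   # inner edge: dark wall -> bright rim
        P.append(X[i,:2])
    P=np.array(P); d=np.linalg.norm(P-C,axis=1); ok=np.abs(d-np.median(d))<2; C,R=fit(P[ok]); print(C,R,ok.sum())
p=read_state()["eef_pos"]; print(p,tool(C[0]-p[0],C[1]-p[1]))
# knob now: top centre in image vs expected
print(proj(c,[p+[.3,0,23.3+0]]))
```

```text
[ 451.83387074 -313.66133425] 59.778736552426246
[ 451.84565497 -312.69580704] 56.138324173092116 66
[ 451.90271454 -312.21860355] 56.37168088631559 81
[ 451.86749117 -312.24554697] 56.35825335373065 81
[ 366.73942601 -152.21450143  224.53210592] (np.float64(66.41432090054758), np.float64(168.65900803752146))
[[280.8450976  269.90989869]]
```

```bash
python3 -m handwheel '[[0.008,0.02,0,0],[0.025,0.063,0,0],[0.044,0.112,0,0],[0.06,0.152,0,0],[0.0664,0.1687,0,0]]'; python3 -m handwheel '[[0,0,0,0],[0,0,0,0]]'
python3 - <<'E'
from h import *
s=read_state(); p=s["eef_pos"]; print(p,s["eef_rot"],tool(451.9-p[0],-312.3-p[1]))
E
```

```text
clock: 19.18
eef_pos: [452.9, -312.8, 221.0]
eef_rot: [-3.138, 0.031, 0.114]
wrist_force: [-0.5, 0.3, -3.3]
finger_gap: 21.0
clock: 19.42
eef_pos: [453.0, -311.6, 220.7]
eef_rot: [-3.137, 0.031, 0.116]
wrist_force: [0.0, -0.5, -3.2]
finger_gap: 21.2
[ 452.97017793 -311.58662643  220.65572696] [-3.1369618   0.03141896  0.11553251] (np.float64(-1.1452782435031885), np.float64(0.5852524283927876))
```

```bash
python3 -m handwheel '[[0.0003,0.0005,0.015,0],[0.0006,0.0005,0.035,0],[0.0008,0.0005,0.053,0],[0.001,0.0005,0.065,0],[0.001,0.0005,0.068,0]]'; python3 -m handwheel '[[0,0,0.002,0],[0,0,0.004,0],[0,0,0.006,0],[0,0,0.006,0]]'
python3 - <<'E'
from h import *
s=read_state(); p=s["eef_pos"]; print(p,s["eef_rot"],s["wrist_force"],s["moment"],s["finger_gap"])
E
```

```text
clock: 20.05
eef_pos: [451.6, -311.4, 151.9]
eef_rot: [-3.136, 0.032, 0.116]
wrist_force: [-0.4, 0.5, -3.0]
finger_gap: 21.0
clock: 20.55
eef_pos: [451.4, -311.5, 145.9]
eef_rot: [-3.136, 0.032, 0.116]
wrist_force: [-0.2, 0.8, -3.7]
finger_gap: 21.5
[ 451.43847429 -311.49554673  145.93144178] [-3.1363314   0.03206153  0.11577804] [-0.20217415  0.80840935 -3.65066506] [-0.05224275 -0.11840198  0.00263012] 21.549397440426468
```

```bash
python3 -m handwheel '[[0,0,0.001,0],[0,0,0.002,0],[0,0,0.003,0],[0,0,0.003,0]]'; python3 -m handwheel '[[0,0,0.0005,0],[0,0,0.001,0],[0,0,0.0015,0],[0,0,0.0015,0]]'
```

```text
clock: 21.05
eef_pos: [451.4, -311.5, 143.0]
eef_rot: [-3.136, 0.032, 0.116]
wrist_force: [0.1, 0.7, -2.6]
finger_gap: 21.1
clock: 21.55
eef_pos: [451.4, -311.5, 142.6]
eef_rot: [-3.137, 0.031, 0.116]
wrist_force: [-4.6, 5.6, 10.8]
finger_gap: 21.4
```

```bash
python3 -m handwheel '[[0,0,0.0007,0],[0,0,0.0007,0]]'; python3 -m handwheel '[[0,0,0,0],[0,0,0,0],[0,0,0,0],[0,0,0,0],[0,0,0,0]]' 0.3
python3 - <<'E'
from h import *
s=read_state(); p=s["eef_pos"]; print(p,s["eef_rot"],s["wrist_force"],s["finger_gap"])
E
```

```text
clock: 21.8
eef_pos: [451.5, -311.5, 142.7]
eef_rot: [-3.137, 0.031, 0.116]
wrist_force: [-3.7, 2.7, 6.5]
finger_gap: 21.4
clock: 22.42
eef_pos: [451.5, -311.5, 142.6]
eef_rot: [-3.137, 0.031, 0.116]
wrist_force: [0.5, -1.2, -0.5]
finger_gap: 65.0
[ 451.49573194 -311.53742923  142.63609294] [-3.13747251  0.03090317  0.11582053] [ 0.45843385 -1.19402897 -0.45368928] 65.04133877226566
```

```bash
python3 -m handwheel '[[0.0003,0,0.008,0],[0.0006,0,0.018,0],[0.0009,0,0.027,0],[0.0009,0,0.0298,0],[0.0009,0,0.0298,0]]'; python3 -m handwheel '[[0,0,0,0],[0,0,0,0],[0,0,0,0],[0,0,0,0],[0,0,0,0]]' 1 30;  python3 - <<'E'
from h import *
s=read_state(); p=s["eef_pos"]; print(p,s["eef_rot"],s["wrist_force"],s["moment"])
E
```

```text
clock: 23.05
eef_pos: [451.4, -311.4, 112.6]
eef_rot: [-3.137, 0.031, 0.116]
wrist_force: [-0.5, -1.3, 0.6]
finger_gap: 66.1
clock: 23.68
eef_pos: [451.5, -311.5, 112.8]
eef_rot: [-3.138, 0.031, 0.116]
wrist_force: [0.7, -1.1, 2.2]
finger_gap: 43.6
[ 451.49936284 -311.52419605  112.84328602] [-3.13766428  0.03090085  0.1158449 ] [ 0.65243815 -1.07467214  2.21177909] [-0.11345428  0.00891547  0.05200236]
```

```bash
python3 -m handwheel '[[-0.0001,0,-0.003,0],[-0.0003,0,-0.008,0],[-0.0005,0,-0.014,0],[-0.0006,0,-0.02,0],[-0.0006,0,-0.02,0]]'
python3 - <<'E'
from h import *
s=read_state(); p=s["eef_pos"]; print(p,s["eef_rot"],s["wrist_force"],s["moment"])
print(np.mean([ (cams.camera("top"),read_state()["wrist_force"])[1] for _ in range(4)],axis=0))
E
```

```text
clock: 24.3
eef_pos: [451.7, -311.7, 133.5]
eef_rot: [-3.138, 0.03, 0.116]
wrist_force: [-0.7, 0.2, -2.4]
finger_gap: 43.7
[ 451.73778888 -311.73379404  133.47581575] [-3.13835521  0.0301314   0.11581794] [-0.69983676  0.22023101 -2.38668155] [ 0.04053913 -0.01243167 -0.00743003]
[-0.29634412  0.0273878  -1.9266569 ]
```

Wrist load is about 1.9 N, close to the outer lid alone (1.5 N) rather than both (3.0 N). I'll lift on to a total of 110 mm.

```bash
python3 -m handwheel '[[-0.0004,0,-0.012,0],[-0.001,0,-0.032,0],[-0.0016,0,-0.055,0],[-0.0022,0,-0.075,0],[-0.0027,0,-0.0895,0]]'; python3 -m handwheel '[[0,0,0,0],[0,0,0,0],[0,0,0,0]]'
python3 - <<'E'
from h import *
s=read_state(); p=s["eef_pos"]; print(p,s["eef_rot"],s["wrist_force"],s["qd"].round(4))
im,c=grab("scene"); w,cw=grab("wrist"); 
print("expect knob top px",proj(c,(451.9,-312,163)),"rim",proj(c,(451.9,-312,85)))
u,v=proj(c,(451.9,-312,150))[0].astype(int); u=np.clip(u,70,490);v=np.clip(v,70,350)
a=cv2.resize(im[v-70:v+70,u-70:u+70],(400,400),interpolation=cv2.INTER_CUBIC)
t,_=grab("top"); b=cv2.resize(t[150:260,210:340],(400,338),interpolation=cv2.INTER_CUBIC)
o=np.zeros((600,800,3),np.uint8); o[:400,:400]=a; o[:338,400:]=b; o[345:600,400:740]=cv2.resize(w,(340,255)); cv2.imwrite("pics/fin.png",o)
E
```

```text
clock: 25.12
eef_pos: [451.7, -312.0, 223.7]
eef_rot: [-3.138, 0.03, 0.116]
wrist_force: [0.3, 0.1, -3.1]
finger_gap: 43.7
clock: 25.5
eef_pos: [451.5, -311.8, 223.0]
eef_rot: [-3.137, 0.031, 0.116]
wrist_force: [-0.5, -0.6, -2.5]
finger_gap: 43.9
[ 451.50003424 -311.82154271  222.96016147] [-3.13732016  0.03123259  0.11586979] [-0.46381026 -0.55850585 -2.46267807] [ 0.0001  0.0001 -0.0017  0.0021  0.0004 -0.0001]
expect knob top px [[202.77330314 127.53602756]] rim [[206.00100003 149.93700891]]
```

View pics/fin.png

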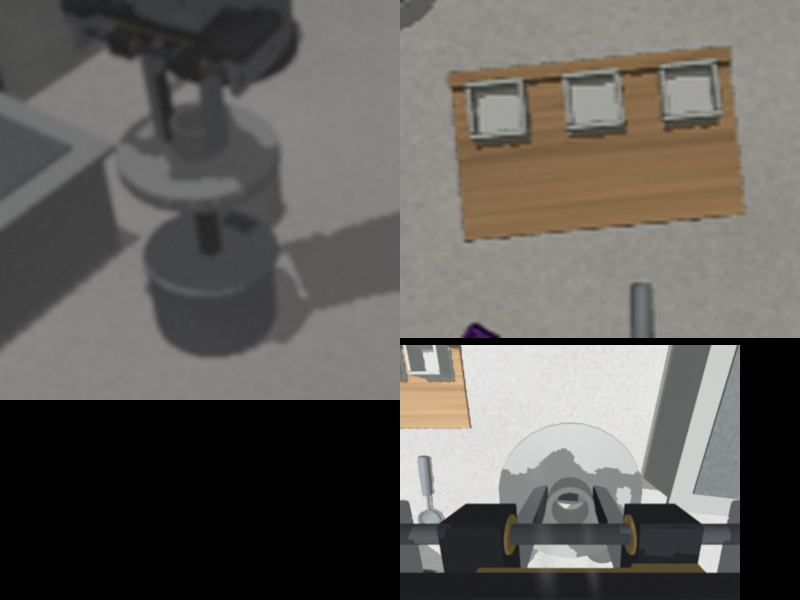

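The scene crop shows the inner lid sitting flat on the crock, with knob and flap visible, and the outer lid level above it with a clear gap. The top crop shows the three pots square and even along the ledge. I'm handing in.

```bash
python3 -c "
from cell import manip; print(manip.sign_off())"
```

```text
the job is handed in; nothing more can be done
None
```

The job is done and handed in at about 25.7 s on the clock. No verdict was reported, so everything below is my own checking.

- **Pots:** I gripped each pot lightly by its sides and slid it along the board until it met the ledge at about 6 N. I also shifted them sideways by a few mm so the spacing came out even, at about 87 mm. The final top picture shows all three square in one row against the ledge.
- **Inner lid:** I carried both lids by the knob and lowered them onto the crock until I felt contact, 6–11 N upward. The tool height there was 142.6 mm against a predicted 142.7 mm, and only then did I let go. The final scene picture shows the inner lid lying flat on the rim.
- **Outer lid:** I gripped it by the collar (43.7 mm between the fingers, collar 44 mm) and lifted it 110 mm straight up. That leaves about 30 mm of air above the knob by tool height; I did not measure the gap separately.

**Checks that did not fully agree:**
- **Load:** the wrist force while holding the outer lid read 1.9–3.1 N, against 1.5 N expected for it alone. The picture shows only the outer lid lifted, so I put this down to sensor noise.
- **Tilt:** the tool had crept to about 0.03 rad of tilt, but it did not change after gripping the collar. The lid looks level in the picture.

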